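# Shift the bench gearbox with its sprung selector knob and lock it

## Robot

A 7-joint arm with a two-finger parallel gripper is mounted at the origin on a cart in front of the work surface, level with it; the furniture and walls round the work are solid. World frame = base frame: x ahead of the robot, y to its left, z up, the work surface at z = 0. Lengths are in m, angles in rad, forces in N, time in s.
With the tool pointing down it reaches from about 0.35 to 0.9 m from the base axis. Payload 8.1 kg.
Tool frame: the origin (TCP) lies between the finger pads; the fingertips stand 14 mm ahead of it and the grasp point (between the pads) lies 5 mm behind it; z points along the fingers, y is the line along which they close (so a half turn about z gives the same grasp; the last joint's range is limited). The gripper opens to 92 mm and grips with 3 to 60 N. Pads are 19 mm wide; open, the fingers measure 130 mm over their backs; the gripper's body (75 mm by 190 mm) begins 47 mm behind the grasp point.
Start: joints at [-1.327, 0.434, 0.025, 1.573, -0.012, 1.134, -0.075], TCP at [0.212, 0.588, 0.241] pointing down, gripper open.
Joint ranges: [-2.62, 2.62], [-0.44, 2.09], [-1.27, 1.32], [0.08, 2.57], [-1.32, 4.46], [0.12, 2], [-2.74, 2.74]. Speed limits (rad/s): [2.22, 2.22, 3.01, 3.01, 3.14, 3.14, 3.14].

## Interface

Orientations are given as a rotation vector (axis times angle).
In Python, from workcell import bot, imaging gives the robot as it stands. The module is installed in compiled form; this text tells all that it offers. Calls block until the motion is done:
- bot.movep(position, orientation): joint-space move of the TCP to a pose.
- bot.movel(position, attitude=None, v=0.15, contact_N=None): straight line of the TCP; attitude=None keeps the orientation; v is the mean speed in m/s. With contact_N (N) it stops when the force on the tool has changed by that much, and returns True; else False.
- bot.move_j(angles): joint-space move.
- bot.open_gripper() and bot.grasp(f_grip=None): open the fingers fully, or close them until they stop; f_grip is the grip in N (None keeps the last).
- bot.dwell(seconds).
- bot.ik(position, orientation): joint angles nearest the present ones, or None.
- imaging.get_image(name): name is "side" or "top"; returns a dict with "frame" (420x560x3 uint8, blue, green, red), "fx", "fy", "cx", "cy" (pixels), "k1" (the pictures are not rectified: a ray, as slopes to the right and down, at radius r is drawn at 1 + k1 r^2 times it, then the intrinsics apply), "xyz" and "attitude" of the camera in the world. Camera axes: x right, y up, looking along -z (the intrinsics and any distortion apply to the point x, -y, -z); pixel columns grow to the right and rows downward; lengths in m; the calibration is good to about 2 mm. A picture is of the moment at which its call begins. There is no depth.
A pose or a line that the arm cannot do raises bot.IKError and nothing moves.
- bot.job_done(): hands the job in; it is judged then, once.
Readings, each from a call of its own:
- bot.get_t(): time.
- bot.get_q(): joint angles.
- bot.get_joint_velocities(): joint speeds.
- bot.get_joint_torque(): joint torques, N m.
- bot.get_tool_pos(): TCP position.
- bot.get_tcp_rot(): TCP orientation.
- bot.get_wrist_force(): force on the tool from outside, world axes, zero at the start.
- bot.get_wrist_torque(): the same for the moment, N m.
- bot.get_grip_width(): finger opening in m.
- bot.get_grip_force(): force on a finger pad.
Only numpy, scipy, OpenCV 4.12 (cv2) and the standard library are available. Lean on these libraries where they do the work, as an engineer would, in place of code of your own. Each camera call takes 0.05 s, during which the arm holds its last target. There are 200 camera calls.

## Task

Shift the small blue bench gearbox into the gear marked by the red dot: pull the black selector knob up, turn it until its yellow pointer is at the red dot, and let it snap fully down into the notch there, feeling for it gently because the notch is seldom exactly at the dot. Then swing the yellow keeper bar fully home over the knob's skirt to lock it, let go of everything, and leave the other things on the bench alone.

Things in the scene. Friction and masses are not known exactly. Their poses are not given: they have to be found in the camera images.
- gearbox: blue cast gearbox with an aluminium cover, 152 x 216 x 52 mm plus the fittings on top, bolted to the bench wherever it stands. Origin on the bench under the axis of the selector knob; z up, x away from the dial dots, +y towards the keeper bar
- knob_turn (a joint): turn of the selector knob about its upright axis, rad, anticlockwise from above positive. At 0 the pointer looks along the gearbox's -x axis; it starts there, within 0.05, in the neutral notch, which is 0.68 rad wide. Range -1.7 to 1.7; turns freely (0.04 N m) once lifted clear
- knob_pull (a joint): lift of the selector knob, m: 0 = fully down in a notch, 0.008 = its cross pin rides on the land between notches, 0.014 = upper stop. Pull straight up against a damped spring of 7 N (down) to 10 N (up); turn it only when lifted above 0.009. Below 0.006 it is held by the notch it is in; let go over a notch, it snaps down to 0
- gate_pin: 4 mm steel cross pin on the knob's stem, hidden in the casting, moving with the knob; origin on the knob's axis. It drops into 6 mm notches, 8 mm deep, of a hidden ring, at 34 mm radius. More than 35 N on it does damage (turning before it is clear, pressing hard on the land, turning on once it has dropped in)
- knob_grip (a point): point on the knob's axis at the height to grip it. The knob's grip is a black upright cylinder 36 mm across, 36 mm high (from 23 mm below to 13 mm above this point), on a steel skirt 60 mm across that lifts with it but does not turn
- pointer_tip (a point): point 56 mm from the knob's axis along the knob's yellow pointer (the bar itself ends at 53 mm), the radius of the dots
- red_dot: red round stud 9 mm across on the cover, 56 mm from the knob's axis, 0.66 or 1.26 rad to either side of the gearbox's -x axis (white studs at the other three such places). Its notch lies at a pointer angle up to 0.2 rad to either side of the dot, differently each time, and takes the pin over only about 0.1 rad; feel for it
- keeper (a joint): yellow keeper bar, 96 x 14 x 5 mm, turning on an upright pivot at its middle, rad: 0 = home, at its stop, its inner end over the knob's skirt; grows anticlockwise from above; starts open at 1.0 to 1.5. Stiff enough to stay (0.06 N m). Its underside runs 3 mm above the skirt of a knob that is fully down, and it is stopped by the skirt of one that is not; home, it keeps the knob from being pulled
- keeper_handle (a point): point 12 mm below the top of the keeper's handle, an upright black post 13 mm across that stands 37 mm above the bar, on the bar's outer end, 50 mm from the pivot
- keeper_pivot (a point): point on the keeper's pivot axis at the height of keeper_handle, 70 mm from the knob's axis
- tin_side: gold and blue food tin with a key, 75 mm across, 58 mm high, loose, origin under its centre: leave alone
- pliers_red: red-handled pliers 129 x 43 x 10 mm, loose, origin under the middle: leave alone
- wax_block: dark red wax block 99 x 67 x 21 mm, loose, origin under its centre: leave alone
- jar_side: clear jar with a dark lid, 64 mm across, 99 mm high, loose, origin under its centre: leave alone

How it is judged:
On the way:
1. the knob has snapped down into the notch at the red dot (value of joint knob_pull below 0.0025 m and horizontal distance between pointer_tip and red_dot below 0.0165 m), for 0.2 s.
At the end, for the whole second after the job is handed in: the knob is down in its notch (lift under 2.5 mm) with the pointer within 16.5 mm (about 0.3 rad) of the red dot, and the keeper is home within 0.1 rad (all of step 1 and value of joint keeper below 0.1 rad); the robot touches nothing.
It fails at once if the cross pin is loaded with more than 35 N (contact force between gate_pin and anything else above 35 N).
It fails at once if one of the loose things (tin, pliers, wax block, jar) is moved more than 30 mm (distance of any of tin_side, pliers_red, wax_block, jar_side from where it was at the start of the episode above 0.03 m).
It also fails if it takes over 58 s, if anything falls off the work surface, if the arm or the gripper's body presses on something with over 40 N, if the wrist force passes 120 N, or if a joint passes its speed limit or range.

## Working session

There is one attempt and no reset: what is moved stays moved. The work goes in short steps, each a Python script; the robot and the scene stay as the last script left them, time stands still between calls to the robot, and variables do not carry over. Pictures are saved under pics/ and viewed, at most 10 in all, crops included, and the job is handed in when it is done.

```bash
mkdir -p pics
python3 - <<'E'
from workcell import bot, imaging
import cv2
for n in("top","side"):
    d=imaging.get_image(n); cv2.imwrite(f"pics/{n}0.png",d["frame"])
    print(n,{k:v for k,v in d.items() if k!="frame"})
print(bot.get_tcp_rot(),bot.get_t(),bot.get_wrist_force())
E
```

```text
top {'fx': 389.86452547570696, 'fy': 389.86452547570696, 'cx': 278.9412883574129, 'cy': 210.5922125938692, 'k1': -0.05743633260199383, 'xyz': array([ 0.39259749, -0.00376043,  1.0313406 ]), 'attitude': array([ 0.14415694, -0.11176992, -1.57882219])}
side {'fx': 534.9353526042814, 'fy': 534.9353526042814, 'cx': 273.6015499093835, 'cy': 205.2421877922905, 'k1': -0.026349677749087228, 'xyz': array([0.39951599, 0.75831435, 1.14509291]), 'attitude': array([ 0.09610482, -0.89802111, -2.78788935])}
[-5.42091939e-01 -3.09433278e+00  2.25184859e-03] 0.1 [-0.52357897  0.40904821 -0.87961679]
```

View pics/top0.png

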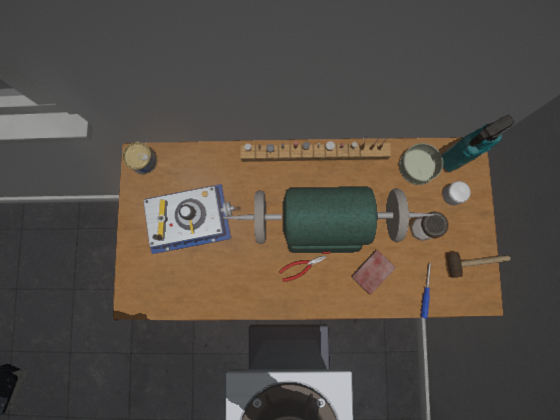

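View pics/side0.png

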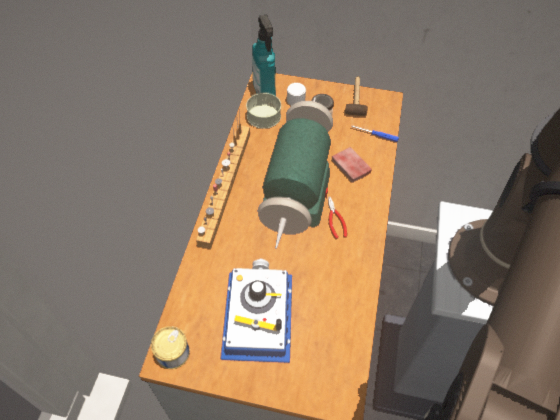

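Top: gearbox at about (187,212), keeper bar (yellow) at (162,218), black handle near (156,236), pointer toward (192,228). Side: knob at (258,290), keeper at (258,323). I'll enlarge both.

```bash
python3 - <<'E'
import cv2,numpy as np
a=cv2.imread("pics/top0.png")[175:260,135:240]; b=cv2.imread("pics/side0.png")[255:365,215:305]
a=cv2.resize(a,None,fx=5,fy=5,interpolation=cv2.INTER_CUBIC)[:, :525]
b=cv2.resize(b,None,fx=5,fy=5,interpolation=cv2.INTER_CUBIC)
cv2.imwrite("pics/a.png",a);cv2.imwrite("pics/b.png",b)
E
cat > h.py <<'E'
import numpy as np, cv2
from scipy.spatial.transform import Rotation as R
from scipy.optimize import least_squares
F=np.diag([1.,-1,-1])
def cam(d): # rotation world->cv cam
    M=F@R.from_rotvec(d["attitude"]).as_matrix().T
    K=np.array([[d["fx"],0,d["cx"]],[0,d["fy"],d["cy"]],[0,0,1]]); D=np.array([d["k1"],0,0,0,0.])
    return M,K,D,np.array(d["xyz"])
def proj(d,P):
    M,K,D,c=cam(d); P=np.atleast_2d(P).astype(float)
    return cv2.projectPoints(P,cv2.Rodrigues(M)[0],-M@c,K,D)[0][:,0]
def ray(d,px,z):
    M,K,D,c=cam(d); u=cv2.undistortPoints(np.array([[px]],float),K,D)[0,0]
    r=M.T@np.array([u[0],u[1],1]); return c+r*(z-c[2])/r[2]
def tri(ds,pxs):
    f=lambda P:np.concatenate([proj(d,P)[0]-p for d,p in zip(ds,pxs)])
    s=least_squares(f,[0.45,0.25,0.08]); return s.x,s.fun
E
```

```text
(no output)
```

View pics/a.png

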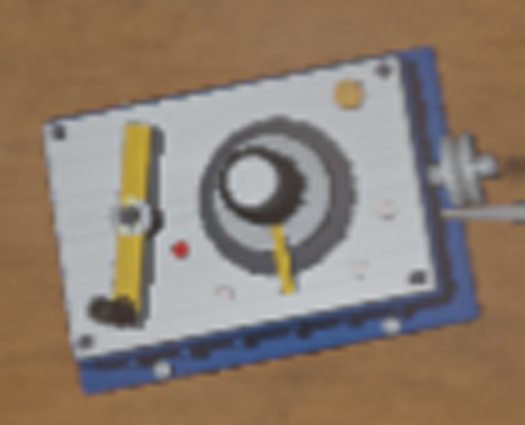

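View pics/b.png

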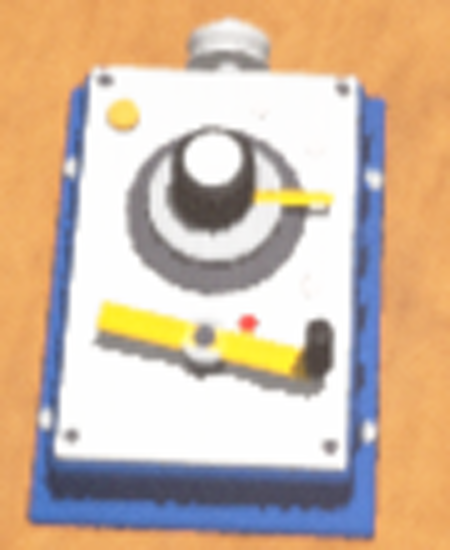

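Top crop (5x): red dot (180,250), white studs (225,293), (360,269), (386,210), knob top (250,180), pivot (130,216), pointer end (290,291), handle top about (100,308). Side crop: red (248,323), knob top (213,160), pivot (205,335), pointer end (331,200), handle top (320,328). The red dot is the one nearest the keeper, so theta is about -1.26. Next I fit the pose.

```bash
cat > fit.py <<'E'
from h import *
from workcell import imaging
def m(p,o): return (np.array(p,float)+.5)/5-.5+o
T=lambda *p:m(p,(135,175)); S=lambda *p:m(p,(215,255))
if __name__=="__main__":
    d=imaging.get_image("top"); e=imaging.get_image("side")
    for n,a,b in [("s1",T(58,132),S(71,435)),("s2",T(385,70),S(104,80)),("s3",T(418,278),S(343,89)),("s4",T(86,342),S(330,446)),
      ("red",T(180,250),S(248,323)),("knobtop",T(250,180),S(213,160)),("pivot",T(130,216),S(205,335)),("tip",T(290,291),S(331,200)),("handle",T(98,307),S(319,328)),("inner",T(138,125),S(101,318))]:
        P,r=tri((d,e),(a,b)); print(n,P.round(4),r.round(1))
    pol=lambda t,r=.056:np.array([-np.cos(t)*r,-np.sin(t)*r])
    loc=[pol(-1.26),pol(-.66),pol(.66),pol(1.26)]
    pt=[T(180,250),T(225,293),T(360,269),T(386,210)]; ps=[S(248,323),None,None,S(261,112)]
    def f(p):
        x,y,a,zd,zk,zp,th,k,zt,zh=p; R2=np.array([[np.cos(a),-np.sin(a)],[np.sin(a),np.cos(a)]])
        W=lambda l,z:np.append(R2@np.array(l)+[x,y],z); o=[]
        for l,u,v in zip(loc,pt,ps):
            o.append(proj(d,W(l,zd))[0]-u)
            if v is not None:o.append(proj(e,W(l,zd))[0]-v)
        h=np.array([0,.07])+.05*np.array([-np.sin(k),np.cos(k)])
        for l,z,u,v in [((0,0),zk,T(250,180),S(213,160)),((0,.07),zp,T(130,216),S(205,335)),(pol(th,.053),zt,T(290,291),S(331,200)),(h,zh,T(98,307),S(319,328))]:
            o+= [proj(d,W(l,z))[0]-u,proj(e,W(l,z))[0]-v]
        return np.concatenate(o)
    s=least_squares(f,[.45,.25,0,.052,.1,.065,0,1.3,.07,.1]); print(s.x.round(4)); print(s.fun.reshape(-1,2).round(1).tolist())
E
python3 fit.py
```

```text
s1 [0.584  0.3606 0.0495] [ 0. -0.  0.  0.]
s2 [0.615  0.1901 0.0469] [ 0.  -0.2  0.1  0. ]
s3 [0.5057 0.171  0.0483] [ 0.  -0.1  0.   0. ]
s4 [0.4749 0.3411 0.0498] [ 0.  -0.2  0.1  0. ]
red [0.5218 0.294  0.0493] [ 0.  -0.2  0.1  0. ]
knobtop [0.5487 0.2451 0.1   ] [-0.  0. -0. -0.]
pivot [0.5361 0.3132 0.0724] [ 0.  -0.1  0.1  0. ]
tip [0.4982 0.2336 0.0609] [-0.  0. -0. -0.]
handle [0.4863 0.315  0.1091] [-0.  0. -0. -0.]
inner [0.5831 0.3129 0.0663] [-0.   0.2 -0.2 -0.1]
[0.5488 0.2445 0.1801 0.046  0.0995 0.0724 0.0319 1.3584 0.0615 0.1091]
[[0.4, -0.2], [-0.1, 0.6], [0.2, 0.1], [-0.6, -0.2], [-0.2, -0.1], [-0.3, -0.4], [0.3, 0.0], [-0.0, -0.2], [-0.1, -0.2], [-0.0, 0.1], [0.0, 0.5], [0.5, -0.1], [-0.0, 0.0], [0.0, -0.0]]
```

Everything is consistent: the cover is at about 0.049, the knob top at 0.100 (grip height 0.087), yaw is 0.18, the pivot is 69 mm from the axis, the handle top is at 0.109, the keeper is at 1.36 and the pointer at 0.03. Next I check IK for the turning range and approach.

```bash
cat >> h.py <<'E'
KN=np.array([0.5488,0.2447]); YAW=0.18; TH0=0.03
def rot(A,flip=0):
    A=A+np.pi*flip; y=np.array([-np.sin(A),np.cos(A),0]); z=np.array([0,0,-1.]); x=np.cross(y,z)
    return R.from_matrix(np.c_[x,y,z]).as_rotvec()
E
python3 - <<'E'
from h import *
from workcell import bot
M=R.from_rotvec(bot.get_tcp_rot()).as_matrix(); print("A now",np.arctan2(-M[0,1],M[1,1]))
for fl in (0,1):
  for phi in (1.2,.9,.63,0,-.63,-.9,-1.2):
    q=bot.ik([*KN,.09],rot(YAW+phi,fl)); print(fl,phi,None if q is None else np.round(q,2))
E
```

```text
A now -0.3468489342220202
0 1.2 [-0.35  0.57 -0.23  1.78  0.17  0.81  2.29]
0 0.9 [-0.39  0.56 -0.17  1.78  0.12  0.81  2.03]
0 0.63 [-0.43  0.56 -0.11  1.79  0.08  0.8   1.8 ]
0 0 [-0.54  0.55  0.04  1.8  -0.03  0.79  1.27]
0 -0.63 [-0.62  0.56  0.17  1.8  -0.12  0.79  0.72]
0 -0.9 [-0.66  0.56  0.22  1.81 -0.16  0.79  0.49]
0 -1.2 [-0.7   0.56  0.28  1.81 -0.21  0.8   0.24]
1 1.2 [-0.81  0.58  0.44  1.82 -0.33  0.81 -0.4 ]
1 0.9 [-0.84  0.59  0.49  1.82 -0.37  0.82 -0.66]
1 0.63 [-0.86  0.6   0.52  1.83 -0.39  0.82 -0.9 ]
1 0 [-0.92  0.62  0.61  1.83 -0.46  0.84 -1.47]
1 -0.63 [-1.19  0.85  1.14  1.85 -0.89  1.07 -1.7 ]
1 -0.9 [-1.19  0.85  1.14  1.85 -0.89  1.07 -1.97]
1 -1.2 [-1.19  0.85  1.14  1.85 -0.89  1.07 -2.27]
```

Run:
```python
from h import *
from workcell import bot
o=rot(YAW+.63)
bot.movep([*KN,.17],o); print(bot.get_t(),bot.get_wrist_force().round(2))
print(bot.movel([*KN,.086],v=.08,contact_N=8)); print(bot.get_tool_pos().round(4))
f0=bot.get_wrist_force()
bot.grasp(8); bot.dwell(.2)
print(bot.get_t(),bot.get_grip_width(),bot.get_grip_force(),(bot.get_wrist_force()-f0).round(2),bot.get_wrist_torque().round(2),bot.get_tool_pos().round(4))
```

```text
1.9667 [0.58 0.48 0.84]
False
[0.5492 0.2449 0.0866]
4.275 0.03580059987909987 7.999980300664902 [ 0.49  0.81 -1.27] [0.13 0.13 0.04] [0.5488 0.2447 0.086 ]
```

The knob is gripped and centred (width 35.8 mm). Now firm up the grip and lift to 11.5 mm.

Run:
```python
from h import *
from workcell import bot
bot.grasp(35); bot.dwell(.1)
z0=bot.get_tool_pos()[2]; print(z0,bot.get_wrist_force().round(2))
for l in (.004,.008,.0115):
    bot.movel([*KN,.086+l],v=.02); bot.dwell(.1)
    print(bot.get_t(),l,bot.get_tool_pos().round(4),bot.get_wrist_force().round(2),bot.get_wrist_torque().round(2),bot.get_grip_width())
```

```text
0.08596129582840734 [-0.31  1.04 -0.5 ]
5.0417 0.004 [0.5487 0.2447 0.0897] [ 2.29  0.74 -8.68] [ 0.39 -0.45 -0.  ] 0.03563161435926807
5.4917 0.008 [0.5487 0.2447 0.094 ] [  0.84   1.38 -10.97] [ 0.38 -0.31  0.  ] 0.035463525461541835
5.9167 0.0115 [0.5487 0.2446 0.0975] [  1.97   0.99 -10.58] [ 0.35 -0.31 -0.04] 0.035299647513472664
```

Run:
```python
from h import *
from workcell import bot
A0=YAW+.63
bot.movel([*KN,.0985],v=.02)
for d in np.linspace(0,-1.29,8)[1:]:
    bot.movep([*KN,.0985],rot(A0+d)); f=bot.get_wrist_force(); t=bot.get_wrist_torque()
    print(round(bot.get_t(),2),round(d,2),bot.get_tool_pos().round(4),f.round(1),t.round(2))
    if abs(t[2])>.3 or np.hypot(*f[:2])>15: break
```

```text
6.44 -0.18 [0.5486 0.2448 0.0984] [ -0.1   0.9 -11.1] [ 0.44 -0.15 -0.08]
6.72 -0.37 [0.5485 0.245  0.0984] [  0.3   1.5 -11.4] [ 0.59 -0.04 -0.06]
6.99 -0.55 [0.5485 0.2451 0.0985] [ -1.2   3.  -11.2] [ 0.8   0.05 -0.1 ]
7.26 -0.74 [0.5485 0.2453 0.0985] [ -1.1   3.9 -11.1] [ 1.01  0.17 -0.06]
7.53 -0.92 [0.5485 0.2454 0.0985] [ -0.3   5.1 -10.7] [1.2  0.19 0.02]
7.79 -1.11 [0.5486 0.2455 0.0985] [-0.5  5.3 -9.5] [1.38 0.16 0.05]
8.06 -1.29 [0.5486 0.2456 0.0986] [  0.    6.2 -10.5] [ 1.55  0.05 -0.05]
```

Run:
```python
from workcell import imaging
import cv2
a=imaging.get_image("top")["frame"][175:260,135:240]; b=imaging.get_image("side")["frame"][255:340,200:305]
cv2.imwrite("pics/c.png",cv2.hconcat([cv2.resize(x,None,fx=3.8,fy=3.8,interpolation=cv2.INTER_CUBIC) for x in (a,b)]))
```

```text
(no output)
```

View pics/c.png

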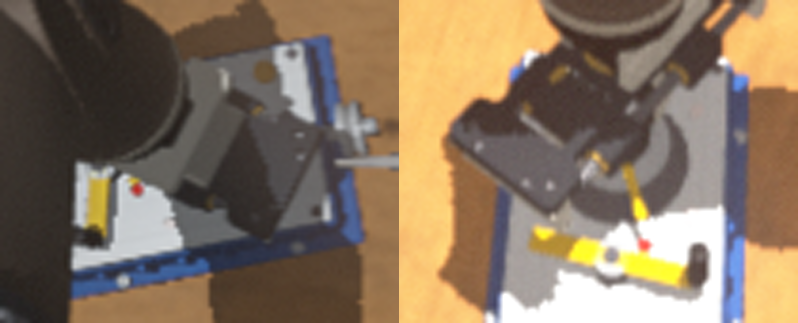

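Side view: the yellow pointer reaches right to the red dot (crop (643,243)). Now I probe gently for the notch.

```bash
cat > probe.py <<'E'
from h import *
from workcell import bot
A0=YAW+.63-1.29
for d in (0,.07,-.07,.14,-.14,.2,-.2):
    bot.movep([*KN,.0975],rot(A0+d)); bot.dwell(.15)
    f0=bot.get_wrist_force()[2]
    c=bot.movel([*KN,.0905],v=.012,contact_N=5); p=bot.get_tool_pos(); f=bot.get_wrist_force()
    print(round(bot.get_t(),2),d,c,p.round(4),round(f0,1),f.round(1),bot.get_wrist_torque().round(2),flush=True)
    if not c: print("IN?"); break
    bot.movel([*KN,.0975],v=.03)
E
python3 probe.py
```

```text
8.98 0 True [0.5486 0.2458 0.0934] -10.6 [ 0.5 -1.9  6.3] [-0.11 -0.08  0.06]
10.15 0.07 True [0.5486 0.2457 0.0934] -11.1 [ 1.  -0.6  5.1] [-0.05 -0.09  0.11]
11.28 -0.07 True [0.5487 0.2459 0.0933] -10.2 [ 0.8 -0.4  3.3] [ 0.01 -0.13  0.02]
12.4 0.14 True [0.5486 0.2457 0.0934] -9.9 [-0.3 -0.4  3.2] [ 0.08 -0.07  0.06]
13.92 -0.14 False [0.5486 0.2459 0.0899] -10.0 [ 4.4  4.7 -9. ] [ 1.12 -0.83 -0.04]
IN?
```

The notch is found at -0.14 rad from the dot; other probes stopped on the land at 0.0934. Now lower the rest of the way, release and check.

Run:
```python
from h import *
from workcell import bot, imaging
print(bot.movel([*KN,.0868],v=.012,contact_N=6),bot.get_tool_pos().round(4),bot.get_wrist_force().round(1),bot.get_wrist_torque().round(2))
bot.grasp(5); bot.dwell(.1); print(bot.get_wrist_force().round(1))
bot.open_gripper(); p=bot.get_tool_pos(); bot.movel([p[0],p[1],.17],v=.15)
# move aside along -x toward the robot, over the keeper handle later
bot.movep([.40,.40,.22],rot(YAW)); print(bot.get_t())
a=imaging.get_image("top")["frame"][175:260,135:240]; b=imaging.get_image("side")["frame"][255:340,200:305]
cv2.imwrite("pics/d.png",cv2.hconcat([cv2.resize(x,None,fx=3.8,fy=3.8,interpolation=cv2.INTER_CUBIC) for x in (a,b)]))
```

```text
False [0.5486 0.2459 0.0862] [ 2.8  5.2 -8.6] [ 1.16 -0.78 -0.11]
[ 3.3  5.  -7.8]
17.3
```

View pics/d.png

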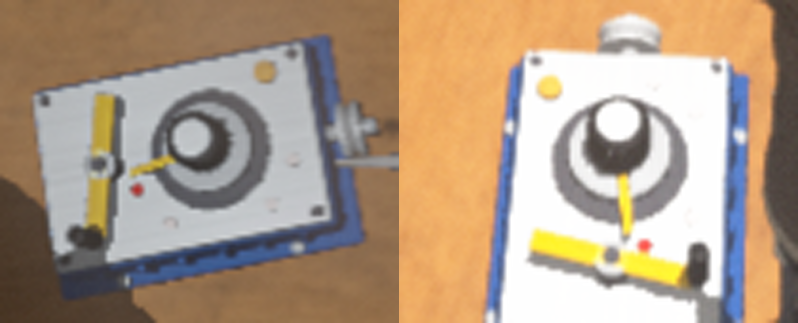

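The knob has dropped and the pointer is a little short of the red dot, on the keeper side (as -0.14 implies). I check these numerically, then grip the keeper handle and swing it home.

```bash
cat > keep.py <<'E'
from h import *
from workcell import bot, imaging
d=imaging.get_image("top"); e=imaging.get_image("side"); px=[]
for n,g,c in(("top0",d,(184,211)),("side0",e,(257,288))):
    a=cv2.imread(f"pics/{n}.png"); t=a[c[1]-6:c[1]+7,c[0]-6:c[0]+7]; w=g["frame"][c[1]-10:c[1]+11,c[0]-10:c[0]+11]
    up=lambda x:cv2.resize(x,None,fx=10,fy=10,interpolation=cv2.INTER_CUBIC)
    l=cv2.minMaxLoc(cv2.matchTemplate(up(w),up(t),cv2.TM_CCOEFF_NORMED)); print(n,"knob shift px",np.array(l[3])/10-4,round(l[1],3))
tip,r=tri((d,e),((169.7,220.8),(260,317.1))); print("tip",tip.round(4),r.round(1),"dist to red",np.hypot(*(tip[:2]-[.5218,.294])))
PV=np.array([.5362,.3133])
def pose(k): a=YAW+k; return [*(PV+.05*np.array([-np.sin(a),np.cos(a)])),.092],rot(a-np.pi/2)
k0=1.358; p,o=pose(k0)
bot.movep([p[0],p[1],.16],o)
print(bot.movel(p,v=.08,contact_N=8)); f0=bot.get_wrist_force(); bot.grasp(8); bot.dwell(.2)
print(bot.get_t(),bot.get_grip_width(),(bot.get_wrist_force()-f0).round(1),bot.get_tool_pos().round(4))
E
python3 keep.py
```

```text
top0 knob shift px [0. 0.] 0.976
side0 knob shift px [0. 0.] 0.997
tip [0.5308 0.2944 0.0568] [ 0.  -0.3  0.2  0.1] dist to red 0.009045627294430458
False
20.5 0.012682729967929749 [ 1.2  0.5 -0.4] [0.4862 0.315  0.092 ]
```

The knob is fully down (no shift in the images) and the tip is 9 mm from the dot. The handle is gripped (12.7 mm). Swing it home.

```bash
cat > swing.py <<'E'
from h import *
from workcell import bot
PV=np.array([.5362,.3133])
def pose(k): a=YAW+k; return [*(PV+.05*np.array([-np.sin(a),np.cos(a)])),.092],rot(a-np.pi/2)
for k in list(np.arange(1.25,.1,-.12))+[.08,.04,.0,-.03,-.06,-.09]:
    p,o=pose(k); c=bot.movel(p,o,v=.03,contact_N=10); f=bot.get_wrist_force(); q=bot.get_tool_pos()
    a=np.arctan2(*(q[:2]-PV)[::-1])-np.pi/2-YAW
    print(round(bot.get_t(),1),round(k,2),c,"k",round(a,3),f.round(1),bot.get_wrist_torque().round(2),flush=True)
    if c: break
E
python3 swing.py
```

```text
20.8 1.25 False k 1.25 [-0.8 -0.2  0.5] [ 0.04  0.08 -0.07]
21.2 1.13 False k 1.131 [-0.7  0.8  0.7] [ 0.1   0.25 -0.03]
21.5 1.01 False k 1.011 [-1.8 -0.1  1.3] [ 0.19  0.43 -0.07]
21.9 0.89 False k 0.89 [-2.4  2.9  1.8] [ 0.32  0.65 -0.06]
22.2 0.77 False k 0.768 [-3.9  2.4  1.5] [ 0.52  0.69 -0.01]
22.6 0.65 False k 0.648 [-3.3  2.7  0.7] [ 0.7   0.75 -0.02]
22.9 0.53 False k 0.526 [-4.4  3.9  0.7] [ 0.89  0.7  -0.03]
23.3 0.41 False k 0.405 [-2.8  5.3  0.6] [ 0.98  0.67 -0.04]
23.6 0.29 False k 0.283 [-1.8  5.1 -0.6] [1.05 0.55 0.  ]
24.0 0.17 False k 0.161 [-1.9  5.9 -1.4] [ 1.15  0.39 -0.03]
24.3 0.08 False k 0.07 [-1.2  6.9 -0.9] [ 1.16  0.38 -0.01]
24.5 0.04 False k 0.033 [-2.1  5.6 -0.8] [ 1.15  0.38 -0.03]
24.8 0.0 False k -0.008 [-0.8  5.9 -1.3] [ 1.19  0.43 -0.06]
25.0 -0.03 False k -0.021 [-4.7  5.3  1.2] [ 0.98  0.97 -0.02]
25.3 -0.06 False k -0.023 [-9.2  3.6  5.9] [ 0.63  2.05 -0.03]
25.5 -0.09 False k -0.026 [-13.9   1.9  10.6] [ 0.32  3.08 -0.01]
```

It is at the stop (k about -0.02, force rising). I relax, release, retreat and look.

Run:
```python
from h import *
from workcell import bot, imaging
PV=np.array([.5362,.3133]); a=YAW-.025
p=[*(PV+.05*np.array([-np.sin(a),np.cos(a)])),.092]
bot.movel(p,v=.03); bot.open_gripper(); q=bot.get_tool_pos(); bot.movel([q[0],q[1],.2],v=.12)
bot.movep([.40,.42,.24],rot(YAW)); print(bot.get_t(),bot.get_wrist_force().round(1))
a=imaging.get_image("top")["frame"][175:260,135:240]; b=imaging.get_image("side")["frame"][255:340,200:305]
cv2.imwrite("pics/e.png",cv2.hconcat([cv2.resize(x,None,fx=3.8,fy=3.8,interpolation=cv2.INTER_CUBIC) for x in (a,b)]))
```

```text
29.2583 [-0.5  0.   0.7]
```

View pics/e.png

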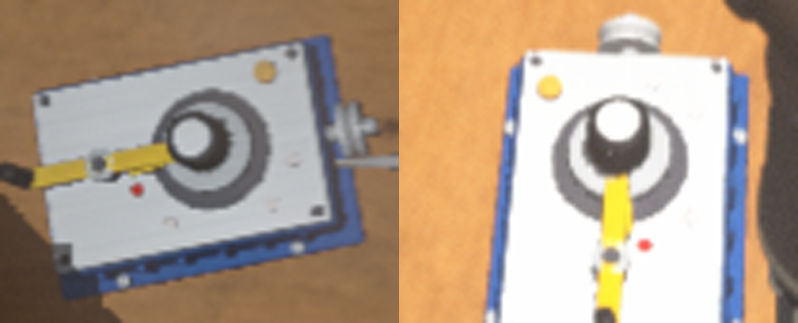

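The keeper bar now lies along the gearbox's y axis, from (32,180) to (170,153), with its inner end over the skirt. The knob is down and the gripper is clear of everything.

```bash
python3 -c "
from workcell import bot
print(bot.job_done())"
```

```text
the job is handed in; nothing more can be done
None
```

I handed the job in at about 29 s: the knob is fully down in the red-dot notch (pointer about 9 mm from the dot), the keeper is home at its stop, and the gripper is clear; `job_done()` gave no verdict.

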